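# Load the kiln shelf in firing-log order

## Robot

A 6-joint arm with a two-finger parallel gripper is mounted at the origin on the work surface. World frame = base frame: x ahead of the robot, y to its left, z up, the work surface at z = 0. Lengths are in m, angles in degrees, forces in N, time in s.
With the tool pointing down it reaches from about 0.4 to 0.825 m from the base axis. Payload 7 kg.
Tool frame: the origin (TCP) lies midway between the tips of the shut fingers; the grasp point (between the pads) lies 19 mm behind it (bot.tcp_to_grasp is the distance from the TCP to the grasp point, in m); z points along the fingers, y is the line along which they close (so a half turn about z gives the same grasp; the last joint's range is limited). The gripper opens to 88 mm and grips with 3 to 60 N. Pads are 19 mm wide; open, the fingers measure 130 mm over their backs; the gripper's body (78 mm by 193 mm) begins 47 mm behind the grasp point.
Start: joints at [-60.556, 20.546, 0.682, 0, -70.136, -16.507], TCP at [0.151, -0.658, 0.227] pointing down, gripper open.
Joint ranges: [-176.03, 176.03], [-82.01, 121.73], [-58.28, 71.71], [-173.87, 95.51], [-174.79, -0.11], [-173.66, 173.66]. Speed limits (degrees/s): [136.94, 136.94, 172.46, 180, 180, 180].

## Interface

Orientations are given as a 3x3 rotation matrix whose columns are the frame's x, y, z axes.
In Python, from rig import bot, viewer gives the robot as it stands.
- The arm moves only by the tool drive_tool, never from a script. Its argument "plan" is a list of rows, each a list of 2 entries, a list of its own where there are three numbers: the shift along the world's x, y, z in cm, then the turn, a rotation vector about the world's x, y, z in rad. A call has 1 to 8 rows; each row is the pose to reach, as a shift and turn from the pose commanded when the call began; what a row does not reach only later rows make up. A row lasts 1/8 s, in which the tool goes at most 62.5 mm and 10.7 degrees, less where a joint would pass 70% of its speed; a pose out of reach is approached as far as the arm can. A call with a gripper value outside its range is refused whole. "jaw" is the closure, from 0 (fully open) to 1 (shut), set as the call begins (left out, the last holds). The fingers move at their own pace and stop on an object; the grip force is fixed at half the most. Time passes only in rows, so rows that repeat a pose let the fingers close. It gives the time, the measured TCP pose, the force, the opening and the grip force at its end, in the units of the state.
- bot.get_state(): the state, without advancing time (a new reading comes with each control period).
- viewer.get_image(name): name is "scene" or "side" or "wrist"; returns a dict with "image" (400x640x3 uint8, red, green, blue), "z_map" (400x640 float32, m along the optical axis (not along the pixel's ray), 0 where there is no reading), "vertical_fov" (degrees; the focal length in pixels is half the picture's height over the tangent of half this angle, whatever the lens; pixels are square), "cx", "cy" (the principal point, pixels), "dist_coeffs" ([k1, k2, p1, p2, k3] as OpenCV has them; the pictures are not rectified), "R" (3x3) and "t" (3): a world point X has camera coordinates R X + t. Camera axes: x right, y down, z forward; pixel columns grow to the right and rows downward; lengths in m; the calibration is good to about 2 mm. A picture is of the moment at which its call begins.
- bot.hand_in(): hands the job in; it is judged then, once.
The state is a dict: "time_s": time; "joints": joint angles; "qd": joint speeds; "tau": joint torques, N m; "eef_pos": TCP position; "eef_rot": TCP orientation; "ft_force": force on the tool from outside, world axes, zero at the start; "wrist_torque": the same for the moment, N m; "opening": finger opening in m; "gripper_force": force on a finger pad.
Only numpy, scipy, OpenCV 4.12 (cv2) and the standard library are available. Lean on these libraries where they do the work, as an engineer would, in place of code of your own. Each camera call takes 0.05 s, during which the arm holds its last target. There are 200 camera calls.

## Task

Move the four small biscuit-fired pots from the wooden ware board on the left to the kiln shelf on the right, standing one upright and centred on each of the four brown waster discs. Keep them in the same order from left to right, seen from the robot, as they stand on the board now, because the firing log lists them in that order. Set them down rather than drop them, knock none over, leave the discs where they lie and do not disturb the cone pack behind them.

Things in the scene. Friction and masses are not known exactly. Their poses are not given: they have to be found in the camera images.
- tumbler_mid (a point): Tumbler: plain buff unglazed beaker, round and hollow, 78 mm high, outside 51 mm across at the foot widening to 59 mm at the rim (56 mm half-way up), wall 4 mm. This point: on its axis, half-way up (39 mm above its foot); z up. At the start it stands upright on the wooden ware board at the robot's left.
- bottle_mid (a point): Bottle vase: plain buff unglazed bottle, round and solid, 96 mm high; foot 44 mm across, belly 60 mm across at 28 mm above the foot, then a straight narrow neck 26 mm across from 64 to 92 mm above the foot, rim 29 mm. This point: on its axis, half-way up (48 mm above its foot), where it tapers; the middle of the neck is 30 mm above it; z up. At the start it stands upright on the wooden ware board at the robot's left.
- ramekin_mid (a point): Ramekin: plain buff unglazed low round dish with upright sides, hollow, 62 mm across outside, 40 mm high, wall 4 mm. This point: on its axis, half-way up (20 mm above its foot); z up. At the start it stands upright on the wooden ware board at the robot's left.
- planter_mid (a point): Planter: plain buff unglazed square open box, 50 x 50 mm outside, 62 mm high, walls 5 mm upright. This point: centre, half-way up (31 mm above its foot); x and y square to its sides, z up; its sides are turned up to 0.3 rad from the line of the row. At the start it stands upright on the wooden ware board at the robot's left.
- disc_a: Flat round waster disc of brown grogged clay, 72 mm across and 8 mm thick, lying loose on the kiln shelf; one of four alike, told apart only by where they lie in the row (the letters say nothing of the order). Origin: centre of its underside; z up. It is the place for one pot, whose foot then stands 8 mm above this origin.
- disc_b: Flat round waster disc of brown grogged clay, 72 mm across and 8 mm thick, lying loose on the kiln shelf; one of four alike, told apart only by where they lie in the row (the letters say nothing of the order). Origin: centre of its underside; z up. It is the place for one pot, whose foot then stands 8 mm above this origin.
- disc_c: Flat round waster disc of brown grogged clay, 72 mm across and 8 mm thick, lying loose on the kiln shelf; one of four alike, told apart only by where they lie in the row (the letters say nothing of the order). Origin: centre of its underside; z up. It is the place for one pot, whose foot then stands 8 mm above this origin.
- disc_d: Flat round waster disc of brown grogged clay, 72 mm across and 8 mm thick, lying loose on the kiln shelf; one of four alike, told apart only by where they lie in the row (the letters say nothing of the order). Origin: centre of its underside; z up. It is the place for one pot, whose foot then stands 8 mm above this origin.
- cone_pack: Cone pack: three slim cream cones, 66 mm high in all, standing in a strip of grey clay 78 x 24 x 13 mm, loose at the back of the kiln shelf, some 105 mm beyond the line of disc centres. To be left alone. Origin: centre of its underside; y along the strip, z up.
- kiln_shelf: Fixed kiln shelf: pale slab 203 (x) x 406 (y) mm, top 56 mm above the table, with the discs in one row along its y, about 86 mm apart; two 32 mm square props, 80 mm high, stand on its back (+x) corners. Origin: on the table under its centre. The pots stand on the ware board, top 45 mm above the table, in a like row parallel to this y, staggered up to 20 mm. Left is +y.
Not all that is in view belongs to the job. What is shaped like the part that bears planter_mid but blue or red is not meant. Leave any blue or green look-alike of the part that bears tumbler_mid alone.

How it is judged (in metres and radians):
At the end, for the whole second after the job is handed in: Each pot stands upright (0.08 rad) and at rest on the disc with the same place in its row, left to right, as the pot had at the start: axis within 12 mm of the disc's centre, foot on it (height within 4 mm). No disc, nor the cone pack, is over 20 mm from its start (horizontal distance between tumbler_mid and disc_a below 0.012 m and z of tumbler_mid in the frame of disc_a between 0.043 and 0.051 m and angle between each of tumbler_mid, bottle_mid, ramekin_mid, planter_mid's own z axis and vertical below 0.08 rad and linear speed of each of tumbler, bottle, ramekin, planter below 0.02 m/s and distance of each of disc_a, disc_b, disc_c, disc_d, cone_pack from where it was at the start of the episode below 0.02 m and horizontal distance between bottle_mid and disc_b below 0.012 m and z of bottle_mid in the frame of disc_b between 0.052 and 0.06 m and horizontal distance between ramekin_mid and disc_c below 0.012 m and z of ramekin_mid in the frame of disc_c between 0.024 and 0.032 m and horizontal distance between planter_mid and disc_d below 0.012 m and z of planter_mid in the frame of disc_d between 0.035 and 0.043 m); the robot touches nothing.
It fails at once if a pot is knocked over or turned on its side (angle between any of tumbler_mid, bottle_mid, ramekin_mid, planter_mid's own z axis and vertical above 0.8 rad).
It fails at once if a pot is dropped: it falls free of the gripper at more than 0.5 m/s (a fall of about 13 mm) ((contact force between tumbler and the fingers below 0.05 N and linear speed of tumbler above 0.5 m/s) or (contact force between bottle and the fingers below 0.05 N and linear speed of bottle above 0.5 m/s) or (contact force between ramekin and the fingers below 0.05 N and linear speed of ramekin above 0.5 m/s) or (contact force between planter and the fingers below 0.05 N and linear speed of planter above 0.5 m/s)).
It fails at once if the cone pack is disturbed (distance of cone_pack from where it was at the start of the episode above 0.025 m or angle between cone_pack's own z axis and vertical above 0.3 rad).
It also fails if it takes over 106 s, if anything falls off the work surface, if the arm or the gripper's body presses on something with over 40 N, if the wrist force passes 120 N, or if a joint passes its speed limit or range.

## Working session

There is one attempt and no reset: what is moved stays moved. The work goes in short steps, Python scripts to look and compute and a tool call to move; the robot and the scene stay as the last step left them, time stands still between calls to the robot, and variables do not carry over. Pictures are saved under pics/ and viewed, at most 14 in all, crops included, and the job is handed in when it is done.

Besides the shell and the picture viewer there is one more tool, called by a JSON object that holds its "method" and its "body", one argument or row to a line. drive_tool: Moves the arm, as the interface text tells. Its arguments: {"type":"object","properties":{"plan":{"type":"array","items":{"type":"array"}},"jaw":{"type":"number"}},"required":["plan"]}

```bash
mkdir -p pics; ls; cat > h.py <<'E'
import numpy as np, cv2
from rig import bot, viewer
def grab(n):
    d=viewer.get_image(n); h=d["image"].shape[0]
    f=h/2/np.tan(np.radians(d["vertical_fov"])/2)
    d["K"]=np.array([[f,0,d["cx"]],[0,f,d["cy"]],[0,0,1]]); d["D"]=np.array(d["dist_coeffs"],float)
    d["R"]=np.array(d["R"]); d["t"]=np.array(d["t"]).ravel(); return d
def save(d,p): cv2.imwrite(p,cv2.cvtColor(np.asarray(d["image"]),cv2.COLOR_RGB2BGR))
def rays(d,uv):
    n=cv2.undistortPoints(np.array(uv,float).reshape(-1,1,2),d["K"],d["D"]).reshape(-1,2)
    return np.c_[n,np.ones(len(n))]
def plane(d,uv,z):
    r=rays(d,uv)@d["R"]; c=-d["R"].T@d["t"]; return c+r*((z-c[2])/r[:,2])[:,None]
def cloud(d):
    v,u=np.mgrid[0:400,0:640]; z=np.asarray(d["z_map"],float).ravel()
    P=rays(d,np.c_[u.ravel(),v.ravel()])*z[:,None]
    W=(P-d["t"])@d["R"]; W[z==0]=np.nan; return W.reshape(400,640,3)
E
python3 - <<'E'
from h import *
s=bot.get_state(); print({k:np.round(v,3) for k,v in s.items()}, bot.tcp_to_grasp)
for n in("scene","side","wrist"):
    d=grab(n); save(d,f"pics/{n}0.png"); print(n,np.round(-d["R"].T@d["t"],3),np.round(d["R"][2],2),d["vertical_fov"],d["D"])
E
```

```text
pics
{'time_s': np.float64(0.0), 'joints': array([-6.0555e+01,  2.0590e+01,  6.3300e-01, -2.0000e-02, -7.0136e+01,
       -1.6506e+01]), 'qd': array([-0.027, -0.119,  0.058,  0.005, -0.003, -0.125]), 'tau': array([ 1.0000e-03, -5.8272e+01,  2.9306e+01,  6.9970e+00,  7.0000e-03,
       -0.0000e+00]), 'eef_pos': array([ 0.151, -0.657,  0.226]), 'eef_rot': array([[-0.975, -0.224, -0.001],
       [-0.224,  0.975,  0.002],
       [ 0.   ,  0.002, -1.   ]]), 'ft_force': array([-0.261,  0.047, -0.752]), 'wrist_torque': array([-0.027, -0.042,  0.018]), 'gripper_force': np.float64(0.0), 'opening': np.float64(0.088)} 0.0188
scene [ 0.859 -0.536  0.942] [-0.29  0.51 -0.81] 50.10311224848947 [0.02338537 0.         0.         0.         0.        ]
side [0.437 0.837 0.701] [ 0.14 -0.81 -0.56] 55.61087934358066 [-0.0377907  0.         0.         0.         0.       ]
wrist [ 0.07  -0.677  0.385] [ 0.3   0.07 -0.95] 70.57350020158275 [-0.01650236  0.          0.          0.          0.        ]
```

View pics/scene0.png

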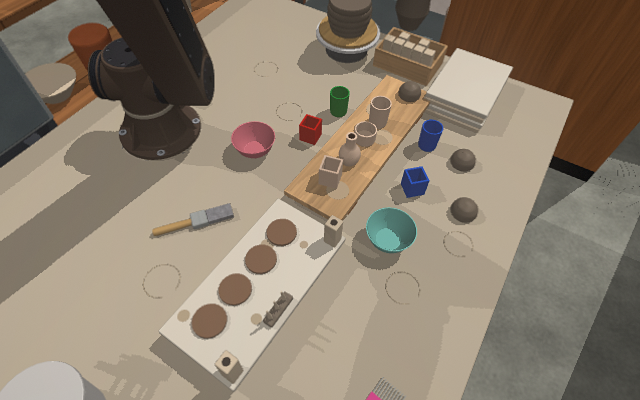

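View pics/side0.png

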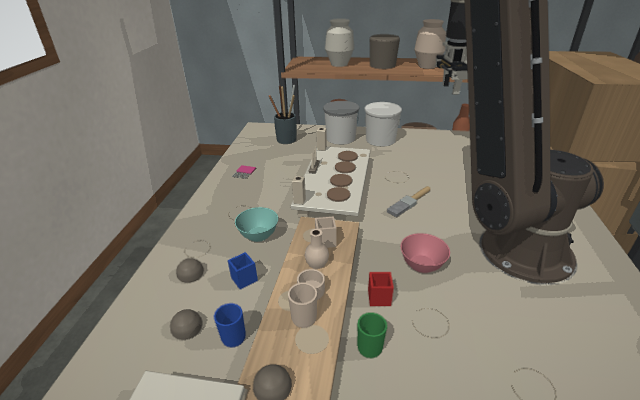

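The pots on the board, in the scene view, are the tumbler (380,110), ramekin (366,133), bottle (350,150) and planter (331,172). All four are buff. The blue planter (415,182), red planter (310,128), green tumbler (340,100) and blue tumbler (431,135) are the look-alikes and stand off the board. The discs are at (281,232), (261,258), (235,289) and (209,320). I'll measure them and make one enlarged crop.

```bash
cat > m.py <<'E'
from h import *
from scipy.ndimage import label
d=grab("scene"); e=grab("side")
im=np.asarray(d["image"]); c=cv2.resize(im[60:360,160:460],(600,600),interpolation=cv2.INTER_CUBIC)
cv2.imwrite("pics/crop0.png",c[:,:,::-1])
for n,g in(("scene",d),("side",e)):
    W=cloud(g); hsv=cv2.cvtColor(np.asarray(g["image"]),cv2.COLOR_RGB2HSV)
    z=W[...,2]
    # discs
    rgb=np.asarray(g["image"]).astype(int)
    m=(z>.058)&(z<.072)&(W[...,1]<0.05)&(rgb[...,0]-rgb[...,2]>25)&(W[...,0]>.2)&(W[...,0]<.9)
    m=cv2.morphologyEx(m.astype(np.uint8),cv2.MORPH_OPEN,np.ones((3,3)))
    k,l,st,ce=cv2.connectedComponentsWithStats(m)
    for i in range(1,k):
        if st[i,4]<60: continue
        cs,_=cv2.findContours((l==i).astype(np.uint8),0,cv2.CHAIN_APPROX_NONE)
        P=plane(g,cs[0],.064)[:,:2].astype(np.float32); (x,y),(w,h),a=cv2.fitEllipse(P)
        print(n,"disc px",ce[i].round(),"xy",round(x,4),round(y,4),"axes",round(w,4),round(h,4),"z",np.nanmedian(z[l==i]).round(4))
    m=(z>.060)&(z<.16)&(hsv[...,1]<120)&(W[...,1]>-.02)&(W[...,0]>.3)&(W[...,0]<.9)
    k,l,st,ce=cv2.connectedComponentsWithStats(m.astype(np.uint8))
    for i in range(1,k):
        if st[i,4]<60: continue
        w=W[l==i]; print(n,"pot px",ce[i].round(),st[i,4],"x",np.nanpercentile(w[:,0],[2,98]).round(3),"y",np.nanpercentile(w[:,1],[2,98]).round(3),"zmax",np.nanpercentile(w[:,2],99).round(4))
E
python3 m.py
```

```text
scene disc px [281. 231.] xy 0.5275 -0.1322 axes 0.0702 0.071 z 0.0647
scene disc px [261. 259.] xy 0.5274 -0.2157 axes 0.07 0.0715 z 0.0647
scene disc px [235. 289.] xy 0.5222 -0.3034 axes 0.0694 0.0715 z 0.0648
scene disc px [209. 320.] xy 0.5192 -0.3858 axes 0.0704 0.072 z 0.0641
scene pot px [357.  35.] 787 x [0.301 0.386] y [0.536 0.702] zmax 0.1593
scene pot px [410.  49.] 1481 x [0.403 0.598] y [0.606 0.748] zmax 0.1007
scene pot px [470.  82.] 3498 x [0.632 0.814] y [0.501 0.754] zmax 0.0722
scene pot px [410.  90.] 309 x [0.554 0.613] y [0.454 0.503] zmax 0.0894
scene pot px [355. 141.] 1900 x [0.518 0.579] y [0.048 0.354] zmax 0.1433
side disc px [359.  68.] xy 0.5543 -1.5859 axes 0.4372 0.8638 z 0.065
side disc px [346. 161.] xy 0.5226 -0.3439 axes 0.0663 0.1658 z 0.0648
side disc px [339. 187.] xy 0.5288 -0.174 axes 0.0685 0.1649 z 0.0646
side pot px [321. 241.] 1067 x [0.514 0.574] y [0.052 0.187] zmax 0.1428
side pot px [305. 297.] 1343 x [0.524 0.58 ] y [0.224 0.357] zmax 0.1243
side pot px [271. 382.] 1090 x [0.553 0.611] y [0.467 0.519] zmax 0.0904
side pot px [183. 388.] 2363 x [0.632 0.815] y [0.503 0.551] zmax 0.0706
```

View pics/crop0.png

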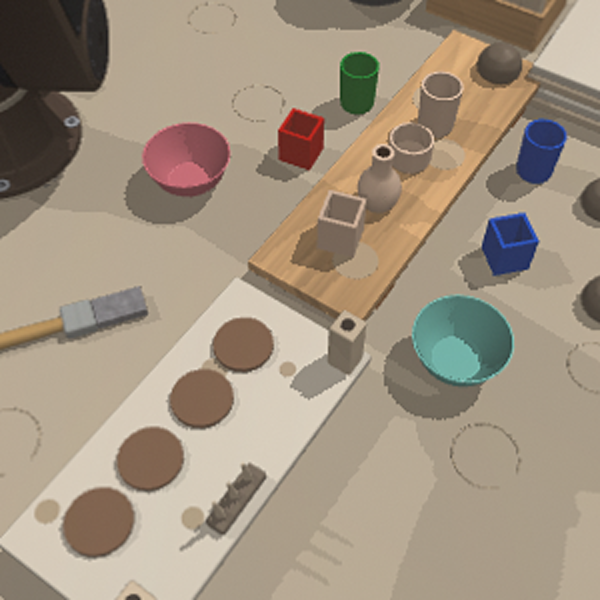

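The crop confirms the order on the board from left to right: tumbler, ramekin, bottle, planter, all buff. The discs are unobstructed. Next I'll take precise axes from the rims.

```bash
cat > m2.py <<'E'
from h import *
from scipy.optimize import least_squares
gs={n:grab(n) for n in("scene","side")}
Ws={n:cloud(g) for n,g in gs.items()}
def fitc(P,R):
    c0=P.mean(0); r=least_squares(lambda c:np.hypot(*(P-c[:2]).T)-R,[*c0],loss="soft_l1",f_scale=.001); return r.x,np.sqrt(np.mean(r.fun**2))
for nm,zt,R,y0,y1 in(("tumbler",.123,.0275,.28,.40),("ramekin",.085,.029,.18,.31),("bottle",.141,.012,.11,.19),("planter",.107,0,.02,.11)):
    for n,W in list(Ws.items())+[("both",None)]:
        A=np.concatenate([w.reshape(-1,3) for w in Ws.values()]) if W is None else W.reshape(-1,3)
        P=A[(abs(A[:,2]-zt)<.003)&(A[:,1]>y0)&(A[:,1]<y1)&(A[:,0]>.48)&(A[:,0]<.62)]
        if len(P)<5: print(nm,n,len(P));continue
        if R: print(nm,n,len(P),fitc(P[:,:2],R), "ext",np.ptp(P[:,:2],axis=0).round(3))
        else:
            (c,s,a)=cv2.minAreaRect(P[:,:2].astype(np.float32)); print(nm,n,len(P),np.round(c,4),np.round(s,4),round(a,1))
W=Ws["scene"]; z=W[...,2]
for nm,m in(("shelf",(abs(z-.056)<.003)&(W[...,1]<.05)&(W[...,1]>-.6)&(W[...,0]>.4)&(W[...,0]<.75)),("high on shelf",(z>.08)&(z<.14)&(W[...,1]<0.02)&(W[...,1]>-.5)&(W[...,0]>.4)&(W[...,0]<.75)),("board",(abs(z-.045)<.003)&(W[...,1]>0)&(W[...,0]>.45)&(W[...,0]<.7))):
    k,l,st,ce=cv2.connectedComponentsWithStats(m.astype(np.uint8))
    for i in range(1,k):
        if st[i,4]>40: w=W[l==i]; print(nm,ce[i].round(),np.percentile(w,[1,99],axis=0).round(3).tolist())
E
python3 m2.py
```

```text
tumbler scene 86 (array([0.55320199, 0.32765401]), np.float64(0.0018766222442051)) ext [0.058 0.063]
tumbler side 167 (array([0.55388877, 0.32958236]), np.float64(0.0013101280769796378)) ext [0.058 0.058]
tumbler both 253 (array([0.55371407, 0.3290508 ]), np.float64(0.0016393981120764376)) ext [0.06  0.063]
ramekin scene 111 (array([0.54993281, 0.25144855]), np.float64(0.009520684740269285)) ext [0.06  0.091]
ramekin side 162 (array([0.55110616, 0.25244932]), np.float64(0.020492917585559798)) ext [0.06 0.13]
ramekin both 273 (array([0.55059664, 0.25190108]), np.float64(0.016837835108195)) ext [0.061 0.13 ]
bottle scene 70 (array([0.55029204, 0.15891443]), np.float64(0.0038061721693078477)) ext [0.029 0.028]
bottle side 79 (array([0.55226579, 0.15873565]), np.float64(0.003961787115358923)) ext [0.027 0.03 ]
bottle both 149 (array([0.55111171, 0.15893747]), np.float64(0.003920088054753405)) ext [0.03  0.031]
planter scene 140 [0.5399 0.076 ] [0.0501 0.0536] 14.6
planter side 121 [0.5414 0.0759] [0.0498 0.0537] 14.2
planter both 261 [0.5406 0.0759] [0.0513 0.0541] 14.6
shelf [252. 293.] [[0.448, -0.461, 0.053], [0.655, -0.063, 0.059]]
shelf [371. 227.] [[0.684, -0.044, 0.053], [0.748, 0.048, 0.059]]
high on shelf [333. 229.] [[0.624, -0.103, 0.081], [0.657, -0.071, 0.139]]
high on shelf [228. 365.] [[0.606, -0.458, 0.081], [0.639, -0.426, 0.139]]
board [414.  69.] [[0.485, 0.605, 0.042], [0.599, 0.637, 0.048]]
board [361. 149.] [[0.464, 0.003, 0.042], [0.641, 0.525, 0.048]]
```

{"method": "drive_tool", "body": {
  "plan": [
    [[0,0,3],[0,0,0.17]],
    [[3,4,6],[0,0,0.34]],
    [[7,8,6],[0,0,0.51]],
    [[11,12,6],[0,0,0.68]],
    [[15,16,6],[0,0,0.85]],
    [[19,20,6],[0,0,1.02]],
    [[23,25,6],[0,0,1.19]],
    [[27,30,6],[0,0,1.34]]
  ],
  "jaw": 0
}}

```text
time_s: 1.35
eef_pos: [0.4202, -0.3586, 0.2868]
eef_rot: [[0.0, -1.0, 0.001], [-1.0, -0.0, -0.0], [0.0, -0.001, -1.0]]
ft_force: [1.3, -0.3, -0.1]
opening: 0.0876
gripper_force: 0.0
```

{"method": "drive_tool", "body": {
  "plan": [
    [[1.5,5,0],[0,0,0.03]],
    [[3,10.5,0],[0,0,0.06]],
    [[4.5,16,0],[0,0,0.1]],
    [[6,21.5,0],[0,0,0.13]],
    [[7.5,27,0],[0,0,0.16]],
    [[9,32.5,0],[0,0,0.19]],
    [[10.5,38,-2],[0,0,0.22]],
    [[12,43.4,-5],[0,0,0.255]]
  ]
}}

```text
time_s: 2.35
eef_pos: [0.5397, 0.0751, 0.2377]
eef_rot: [[0.249, -0.969, 0.003], [-0.969, -0.249, 0.001], [-0.0, -0.003, -1.0]]
ft_force: [1.6, -0.2, 0.2]
opening: 0.0879
gripper_force: 0.0
```

{"method": "drive_tool", "body": {
  "plan": [
    [[0,0,-2],[0,0,0]],
    [[0,0,-4],[0,0,0]],
    [[0,0,-5],[0,0,0]],
    [[0,0,-5],[0,0,0]]
  ]
}}

```text
time_s: 2.85
eef_pos: [0.5387, 0.0726, 0.1868]
eef_rot: [[0.247, -0.969, -0.001], [-0.969, -0.247, -0.0], [0.0, 0.001, -1.0]]
ft_force: [0.3, 0.2, 0.0]
opening: 0.0879
gripper_force: 0.0
```

```bash
python3 - <<'E'
from h import *
a=np.asarray(grab("side")["image"])[110:310,200:420]; b=np.asarray(grab("wrist")["image"])
a=cv2.resize(a,(440,400)); b=cv2.resize(b,(360,225)); o=np.zeros((400,800,3),np.uint8); o[:,:440]=a; o[:225,440:]=b
cv2.imwrite("pics/p1.png",o[:,:,::-1]); s=bot.get_state(); print(s["eef_pos"],s["eef_rot"])
E
```

```text
[0.53939424 0.07275987 0.18789442] [[ 2.47210095e-01 -9.68961264e-01  1.11267442e-03]
 [-9.68961902e-01 -2.47209970e-01  2.50118067e-04]
 [ 3.27094933e-05 -1.13997084e-03 -9.99999350e-01]]
```

View pics/p1.png

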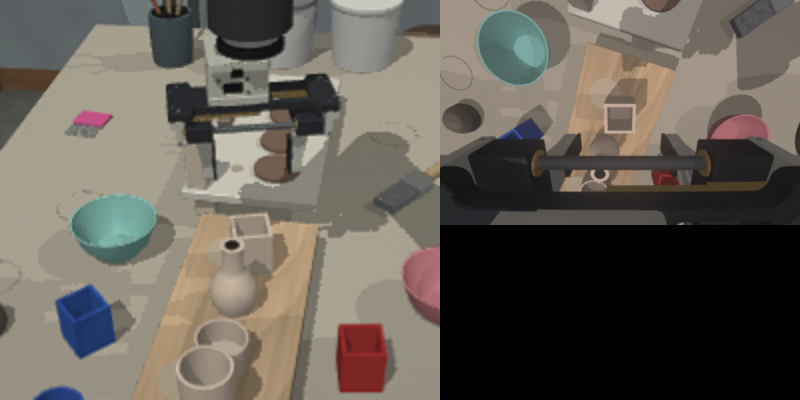

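The gripper body's long side lies along the closing axis, as I assumed, and the planter sits in front of the open fingers in the wrist view. I'll cross-check the planter with the wrist camera's own depth and find the fingers in the side view.

```bash
python3 - <<'E'
from h import *
g=grab("wrist"); A=cloud(g).reshape(-1,3)
P=A[(abs(A[:,2]-.107)<.003)&(A[:,1]>.02)&(A[:,1]<.12)&(A[:,0]>.48)&(A[:,0]<.62)]
print(len(P),cv2.minAreaRect(P[:,:2].astype(np.float32)))
for n in("side","scene"):
    A=cloud(grab(n)).reshape(-1,3); P=A[(A[:,2]>.19)&(A[:,2]<.225)&(abs(A[:,1]-.075)<.06)&(abs(A[:,0]-.54)<.1)]
    u=P[:,:2]@[.969,.247]; v=P[:,:2]@[-.247,.969]; s=u-(.969*.5406+.247*.0759); print(n,len(P),"finger extents along closing",np.percentile(s,[1,99]),"gap",s[s<0].max(),s[s>0].min(),"across", np.percentile(v-(-.247*.5406+.969*.0759),[1,99]))
for i in range(4): grab("wrist"); s=bot.get_state(); print(s["eef_pos"],s["joints"])
E
```

```text
1171 ((0.5398848652839661, 0.0747583881020546), (0.050108809024095535, 0.050401125103235245), 14.004980087280273)
side 182 finger extents along closing [-0.06202658  0.05991395] gap -0.044676504387624716 0.04319467097964602 across [-0.00822248  0.01008265]
scene 168 finger extents along closing [-0.06214268  0.05792991] gap -0.04537527810126757 0.041259065243667514 across [-0.01578209  0.00332214]
[0.53926592 0.07283253 0.18781436] [ 2.83339137e+01  9.92543791e+00 -1.91876831e+01  5.84465991e-03
 -6.08122088e+01 -1.40250959e+01]
[0.53918285 0.07282438 0.18769088] [ 2.83360524e+01  9.93179934e+00 -1.91961950e+01  3.54513429e-03
 -6.08106170e+01 -1.40241454e+01]
[0.53911955 0.07284929 0.18754046] [ 2.83416260e+01  9.94185537e+00 -1.92046573e+01  3.12112691e-03
 -6.08061794e+01 -1.40255026e+01]
[0.53907032 0.07282466 0.18743568] [ 2.83417006e+01  9.94749969e+00 -1.92123103e+01  2.94114203e-03
 -6.08021176e+01 -1.40264799e+01]
```

{"method": "drive_tool", "body": {
  "plan": [
    [[0.1,0.25,-3],[0,0,0]],
    [[0.1,0.25,-6],[0,0,0]],
    [[0.1,0.25,-9],[0,0,0]],
    [[0.1,0.25,-10.8],[0,0,0]],
    [[0.1,0.25,-11.8],[0,0,0]],
    [[0.1,0.25,-12.1],[0,0,0]],
    [[0.1,0.25,-12.1],[0,0,0]],
    [[0.1,0.25,-12.1],[0,0,0]]
  ]
}}

```text
time_s: 4.3
eef_pos: [0.5404, 0.0756, 0.0668]
eef_rot: [[0.247, -0.969, 0.001], [-0.969, -0.247, 0.001], [-0.0, -0.001, -1.0]]
ft_force: [-0.1, 0.8, -0.2]
opening: 0.0876
gripper_force: 0.0
```

{"method": "drive_tool", "body": {
  "plan": [
    [[0,0,0],[0,0,0]],
    [[0,0,0],[0,0,0]],
    [[0,0,0],[0,0,0]],
    [[0,0,0],[0,0,0]],
    [[0,0,0],[0,0,0]],
    [[0,0,0],[0,0,0]]
  ],
  "jaw": 1
}}

```text
time_s: 5.05
eef_pos: [0.54, 0.0754, 0.0661]
eef_rot: [[0.247, -0.969, 0.0], [-0.969, -0.247, 0.0], [0.0, -0.0, -1.0]]
ft_force: [-0.6, -0.7, 1.0]
opening: 0.0497
gripper_force: 30.0
```

```bash
python3 - <<'E'
from h import *
s=bot.get_state(); print({k:np.round(v,4) for k,v in s.items()})
E
```

```text
{'time_s': np.float64(5.05), 'joints': array([ 2.85438e+01,  1.76673e+01, -2.73439e+01,  2.90000e-03,
       -4.49833e+01, -1.42193e+01]), 'qd': array([ 0.0732,  0.019 , -0.034 ,  0.0436,  0.0942,  0.1033]), 'tau': array([-3.35000e-02, -4.68075e+01,  2.18885e+01,  5.21380e+00,
        2.50000e-03, -1.70000e-03]), 'eef_pos': array([0.54  , 0.0754, 0.0661]), 'eef_rot': array([[ 2.474e-01, -9.689e-01,  1.000e-04],
       [-9.689e-01, -2.474e-01,  0.000e+00],
       [ 0.000e+00, -1.000e-04, -1.000e+00]]), 'ft_force': array([-0.5597, -0.6948,  0.9519]), 'wrist_torque': array([ 0.0915,  0.1298, -0.0581]), 'gripper_force': np.float64(29.9962), 'opening': np.float64(0.0497)}
```

{"method": "drive_tool", "body": {
  "plan": [
    [[0,0,1.5],[0,0,0]],
    [[0,0,4.5],[0,0,0]],
    [[0,0,8],[0,0,0]],
    [[-0.1,-1.5,10.5],[0,0,0]],
    [[-0.3,-5,11],[0,0,-0.03]],
    [[-0.5,-10,11],[0,0,-0.06]],
    [[-0.8,-15,11],[0,0,-0.09]],
    [[-1,-20,11],[0,0,-0.12]]
  ]
}}

```text
time_s: 6.05
eef_pos: [0.5297, -0.1261, 0.1772]
eef_rot: [[0.129, -0.992, 0.001], [-0.992, -0.129, 0.0], [0.0, -0.001, -1.0]]
ft_force: [2.1, -0.4, -0.4]
opening: 0.0496
gripper_force: 30.0
```

{"method": "drive_tool", "body": {
  "plan": [
    [[-0.2,-5,0],[0,0,-0.03]],
    [[-0.4,-10,0],[0,0,-0.06]],
    [[-0.6,-15,0],[0,0,-0.09]],
    [[-0.8,-19.5,0],[0,0,-0.125]],
    [[-1,-23,0],[0,0,-0.125]],
    [[-1.1,-25.3,0],[0,0,-0.125]],
    [[-1.1,-26.1,0],[0,0,-0.125]],
    [[-1.1,-26.1,0],[0,0,-0.125]]
  ]
}}

```text
time_s: 7.05
eef_pos: [0.5189, -0.3854, 0.1761]
eef_rot: [[0.005, -1.0, -0.0], [-1.0, -0.005, 0.0], [-0.0, 0.0, -1.0]]
ft_force: [-0.0, -0.2, -2.0]
opening: 0.05
gripper_force: 30.0
```

```bash
python3 - <<'E'
from h import *
for i in range(2): d=grab("scene")
s=bot.get_state(); print(s["eef_pos"],s["eef_rot"][:2,1],s["opening"])
A=cloud(d).reshape(-1,3); z=A[:,2]; e=s["eef_pos"]
P=A[(abs(A[:,1]-e[1])<.06)&(abs(A[:,0]-e[0])<.06)&(z<e[2]+.02)&(z>.09)]; print(len(P),np.percentile(P,[1,50,99],axis=0))
E
```

```text
[ 0.5191056  -0.38476555  0.17622493] [-0.99998366 -0.00571657] 0.04985241511361598
64 [[ 0.49444438 -0.41096984  0.15487004]
 [ 0.50417394 -0.41054832  0.16899207]
 [ 0.54490137 -0.3905886   0.19543496]]
```

{"method": "drive_tool", "body": {
  "plan": [
    [[0,-0.1,-2],[0,0,0]],
    [[0,-0.1,-5],[0,0,0]],
    [[0,-0.1,-7.5],[0,0,0]],
    [[0,-0.1,-8.5],[0,0,0]],
    [[0,-0.1,-8.8],[0,0,0]],
    [[0,-0.1,-9],[0,0,0]],
    [[0,-0.1,-9.1],[0,0,0]],
    [[0,-0.1,-9.1],[0,0,0]]
  ]
}}

```text
time_s: 8.15
eef_pos: [0.5192, -0.3867, 0.0856]
eef_rot: [[0.005, -1.0, 0.001], [-1.0, -0.005, -0.0], [0.0, -0.001, -1.0]]
ft_force: [-0.5, 0.5, -0.7]
opening: 0.0501
gripper_force: 30.0
```

{"method": "drive_tool", "body": {
  "plan": [
    [[0,0,-0.05],[0,0,0]],
    [[0,0,-0.1],[0,0,0]],
    [[0,0,-0.1],[0,0,0]],
    [[0,0,-0.1],[0,0,0]]
  ]
}}

```text
time_s: 8.65
eef_pos: [0.5191, -0.3868, 0.0851]
eef_rot: [[0.005, -1.0, 0.001], [-1.0, -0.005, -0.001], [0.001, -0.001, -1.0]]
ft_force: [-0.7, 2.3, 5.5]
opening: 0.0501
gripper_force: 30.0
```

{"method": "drive_tool", "body": {
  "plan": [
    [[0,0,0],[0,0,0]],
    [[0,0,0],[0,0,0]],
    [[0,0,0],[0,0,0]],
    [[0,0,0],[0,0,0]],
    [[0,0,0.5],[0,0,0]],
    [[0,0,2],[0,0,0]],
    [[0,0,5.5],[0,0,0]],
    [[0,0,10],[0,0,0]]
  ],
  "jaw": 0
}}

```text
time_s: 9.65
eef_pos: [0.5185, -0.3865, 0.1854]
eef_rot: [[0.005, -1.0, -0.001], [-1.0, -0.005, 0.0], [-0.0, 0.001, -1.0]]
ft_force: [1.5, 0.0, 0.7]
opening: 0.0875
gripper_force: 0.0
```

{"method": "drive_tool", "body": {
  "plan": [
    [[0,4,2],[0,0,0]],
    [[0.4,10,2],[0,0,0]],
    [[0.8,16,2],[0,0,0]],
    [[1.3,22,2],[0,0,0]],
    [[1.8,28,2],[0,0,0]],
    [[2.3,34,2],[0,0,0]],
    [[2.8,40,2],[0,0,0]],
    [[3.2,45,2],[0,0,0]]
  ]
}}

```text
time_s: 10.65
eef_pos: [0.5511, 0.0657, 0.2057]
eef_rot: [[0.006, -1.0, 0.002], [-1.0, -0.006, 0.001], [-0.001, -0.002, -1.0]]
ft_force: [1.3, -0.2, 0.5]
opening: 0.0878
gripper_force: 0.0
```

{"method": "drive_tool", "body": {
  "plan": [
    [[0,4,0],[0,0,0]],
    [[0,7.5,0],[0,0,0]],
    [[0,9.2,0],[0,0,0]],
    [[0,9.6,0],[0,0,0]],
    [[0,9.6,0],[0,0,0]]
  ]
}}

```text
time_s: 11.28
eef_pos: [0.5509, 0.1589, 0.2044]
eef_rot: [[0.005, -1.0, 0.0], [-1.0, -0.005, 0.0], [-0.0, -0.0, -1.0]]
ft_force: [-0.1, 0.1, -0.6]
opening: 0.0878
gripper_force: 0.0
```

```bash
cat > w.py <<'E'
from h import *
import sys
from scipy.optimize import least_squares
zt,R,x0,y0=map(float,sys.argv[1:5])
d=grab("wrist"); A=cloud(d).reshape(-1,3)
P=A[(abs(A[:,2]-zt)<.003)&(np.hypot(A[:,0]-x0,A[:,1]-y0)<R+.02)][:,:2]
r=least_squares(lambda c:np.hypot(*(P-c).T)-R,[x0,y0],loss="soft_l1",f_scale=.001)
s=bot.get_state(); print(len(P),"rim",r.x,"mid",(P.min(0)+P.max(0))/2,"ext",np.ptp(P,axis=0),"eef",s["eef_pos"],s["eef_rot"][:2,1])
E
python3 w.py .141 .0125 .551 .159
python3 - <<'E'
from h import *
d=grab("scene"); save(d,"pics/s1.png")
E
```

```text
865 rim [0.55038739 0.15834612] mid [0.55041308 0.15841663] ext [0.02770971 0.02913634] eef [0.55091006 0.15854415 0.20426922] [-0.9999905 -0.0043588]
```

View pics/s1.png

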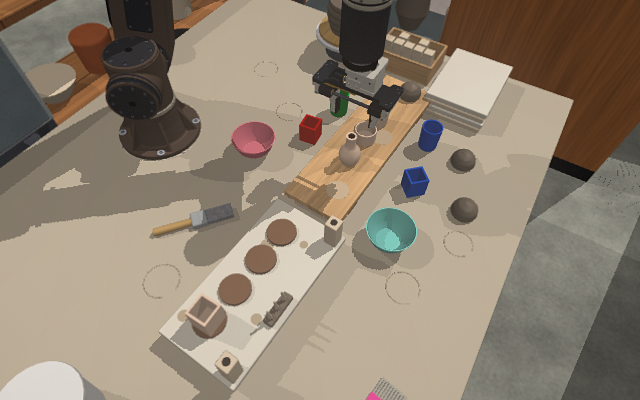

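The planter stands on the rightmost disc at (205,313), and the hand is centred over the bottle neck at (350,140). Next I'll grasp the neck.

{"method": "drive_tool", "body": {
  "plan": [
    [[0,0,-3],[0,0,0]],
    [[0,0,-6],[0,0,0]],
    [[0,0,-8.5],[0,0,0]],
    [[0,0,-9.4],[0,0,0]],
    [[0,0,-9.6],[0,0,0]],
    [[0,0,-9.6],[0,0,0]],
    [[0,0,-9.6],[0,0,0]]
  ]
}}

```text
time_s: 12.25
eef_pos: [0.5515, 0.1596, 0.109]
eef_rot: [[0.005, -1.0, 0.001], [-1.0, -0.005, 0.001], [-0.001, -0.001, -1.0]]
ft_force: [-0.2, -0.0, -0.1]
opening: 0.0881
gripper_force: 0.0
```

{"method": "drive_tool", "body": {
  "plan": [
    [[0,0,0],[0,0,0]],
    [[0,0,0],[0,0,0]],
    [[0,0,0],[0,0,0]],
    [[0,0,0],[0,0,0]],
    [[0,0,0],[0,0,0]],
    [[0,0,0],[0,0,0]],
    [[0,0,0],[0,0,0]],
    [[0,0,0],[0,0,0]]
  ],
  "jaw": 1
}}

```text
time_s: 13.25
eef_pos: [0.551, 0.1593, 0.1081]
eef_rot: [[0.005, -1.0, 0.0], [-1.0, -0.005, 0.0], [-0.0, -0.0, -1.0]]
ft_force: [0.9, 0.4, 0.4]
opening: 0.0252
gripper_force: 29.2
```

{"method": "drive_tool", "body": {
  "plan": [
    [[0,0,1],[0,0,0]],
    [[0,0,3.5],[0,0,0]],
    [[0,0,7],[0,0,0]],
    [[-0.1,-1,9.5],[0,0,0]],
    [[-0.3,-4,10],[0,0,0]],
    [[-0.6,-8,10],[0,0,0]],
    [[-0.9,-12.5,10],[0,0,0]],
    [[-1.2,-17,10],[0,0,0]]
  ]
}}

```text
time_s: 14.25
eef_pos: [0.5386, -0.0119, 0.2087]
eef_rot: [[0.006, -1.0, 0.0], [-1.0, -0.006, 0.0], [-0.0, -0.0, -1.0]]
ft_force: [-0.3, 0.3, -2.5]
opening: 0.0254
gripper_force: 29.4
```

{"method": "drive_tool", "body": {
  "plan": [
    [[-0.3,-4.5,0],[0,0,0]],
    [[-0.6,-9,0],[0,0,0]],
    [[-0.9,-13.5,0],[0,0,0]],
    [[-1.2,-18,0],[0,0,0]],
    [[-1.5,-22.5,0],[0,0,0]],
    [[-1.7,-26,0],[0,0,0]],
    [[-1.7,-28.3,0],[0,0,0]],
    [[-1.7,-29.2,0],[0,0,0]]
  ]
}}

```text
time_s: 15.25
eef_pos: [0.5215, -0.3038, 0.2082]
eef_rot: [[0.003, -1.0, -0.0], [-1.0, -0.003, 0.0], [-0.0, 0.0, -1.0]]
ft_force: [-0.3, 0.5, -1.2]
opening: 0.0257
gripper_force: 29.4
```

```bash
python3 - <<'E'
from h import *
for i in range(3): d=grab("scene")
s=bot.get_state(); print(s["eef_pos"],s["opening"],s["ft_force"])
e=s["eef_pos"]
for n in("scene","side"):
    d=grab(n); A=cloud(d).reshape(-1,3); z=A[:,2]
    P=A[(abs(A[:,1]-e[1])<.06)&(abs(A[:,0]-e[0])<.06)&(z<e[2]-.005)&(z>.135)]; print(n,len(P),np.percentile(P,[1,50,99],axis=0).round(4).tolist())
E
```

```text
[ 0.52179443 -0.30248848  0.20811393] 0.025562127157212632 [ 0.31696837  0.61039886 -2.6182494 ]
scene 359 [[0.5024, -0.3315, 0.1578], [0.5352, -0.3206, 0.1873], [0.5508, -0.303, 0.2019]]
side 277 [[0.4949, -0.3035, 0.147], [0.5219, -0.282, 0.1798], [0.5497, -0.2721, 0.2025]]
```

{"method": "drive_tool", "body": {
  "plan": [
    [[0,-0.1,-1.5],[0,0,0]],
    [[0,-0.1,-4],[0,0,0]],
    [[0,-0.1,-6.5],[0,0,0]],
    [[0,-0.1,-7.5],[0,0,0]],
    [[0,-0.1,-7.8],[0,0,0]],
    [[0,-0.1,-8],[0,0,0]],
    [[0,-0.1,-8.1],[0,0,0]],
    [[0,-0.1,-8.1],[0,0,0]]
  ]
}}

```text
time_s: 16.5
eef_pos: [0.5221, -0.3037, 0.1276]
eef_rot: [[0.005, -1.0, 0.001], [-1.0, -0.005, -0.0], [0.0, -0.001, -1.0]]
ft_force: [0.4, 0.6, -2.0]
opening: 0.0252
gripper_force: 29.4
```

{"method": "drive_tool", "body": {
  "plan": [
    [[0,0,0],[0,0,0]],
    [[0,0,-0.05],[0,0,0]],
    [[0,0,-0.05],[0,0,0]]
  ]
}}

```text
time_s: 16.88
eef_pos: [0.5221, -0.3037, 0.127]
eef_rot: [[0.005, -1.0, 0.001], [-1.0, -0.005, -0.0], [0.0, -0.001, -1.0]]
ft_force: [-0.9, 0.8, 2.1]
opening: 0.0257
gripper_force: 29.5
```

{"method": "drive_tool", "body": {
  "plan": [
    [[0,0,0],[0,0,0]],
    [[0,0,0],[0,0,0]],
    [[0,0,0],[0,0,0]],
    [[0,0,0],[0,0,0]],
    [[0,0,0.5],[0,0,0]],
    [[0,0,2],[0,0,0]],
    [[0,0,4.5],[0,0,0]],
    [[0,0,7],[0,0,0]]
  ],
  "jaw": 0
}}

```text
time_s: 17.88
eef_pos: [0.5221, -0.3038, 0.1985]
eef_rot: [[0.005, -1.0, 0.001], [-1.0, -0.005, -0.0], [0.0, -0.001, -1.0]]
ft_force: [0.3, -0.6, 0.2]
opening: 0.0873
gripper_force: 0.0
```

{"method": "drive_tool", "body": {
  "plan": [
    [[0,4,0],[0,0,0]],
    [[0.4,10,0],[0,0,0]],
    [[0.8,16,0],[0,0,0]],
    [[1.2,22,0],[0,0,0]],
    [[1.6,28,0],[0,0,0]],
    [[2,34,0],[0,0,0]],
    [[2.5,40,0],[0,0,0]],
    [[2.9,45,0],[0,0,0]]
  ]
}}

```text
time_s: 18.88
eef_pos: [0.5512, 0.1488, 0.1981]
eef_rot: [[0.006, -1.0, 0.002], [-1.0, -0.006, 0.001], [-0.001, -0.002, -1.0]]
ft_force: [1.3, -0.1, 0.9]
opening: 0.0871
gripper_force: 0.0
```

{"method": "drive_tool", "body": {
  "plan": [
    [[0,4,0],[0,0,0]],
    [[0,8,0],[0,0,0]],
    [[0,10.2,0],[0,0,0]],
    [[0,10.6,0],[0,0,0]],
    [[0,10.6,0],[0,0,0]]
  ]
}}

```text
time_s: 19.5
eef_pos: [0.5509, 0.2519, 0.1969]
eef_rot: [[0.005, -1.0, 0.0], [-1.0, -0.005, -0.0], [0.0, -0.0, -1.0]]
ft_force: [0.5, -0.4, 0.9]
opening: 0.0873
gripper_force: 0.0
```

```bash
python3 w.py .085 .029 .551 .252; python3 w.py .123 .0275 .5535 .329
python3 - <<'E'
from h import *
d=grab("scene"); save(d,"pics/s2.png")
E
```

```text
785 rim [0.54959374 0.25051656] mid [0.54933699 0.26046708] ext [0.0613075  0.08084687] eef [0.55094199 0.25158483 0.19684569] [-0.9999901  -0.00445009]
561 rim [0.55265764 0.32751527] mid [0.55306823 0.32786253] ext [0.05237351 0.05857764] eef [0.55099217 0.25139649 0.19683608] [-0.9999914  -0.00414729]
```

View pics/s2.png

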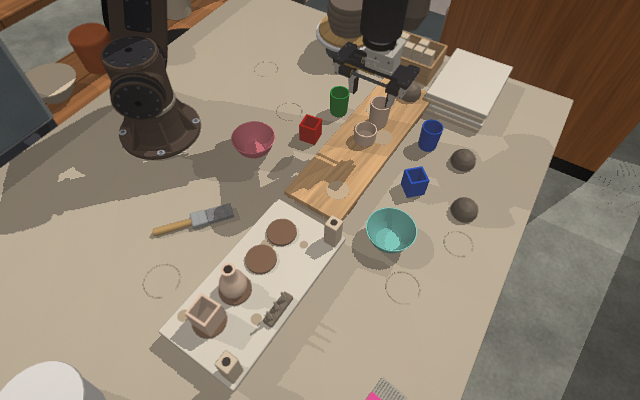

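The bottle stands on the third disc at (235,284). The hand is over the ramekin (366,133). I'll grasp it high enough that the gripper body stays above the tumbler rim.

{"method": "drive_tool", "body": {
  "plan": [
    [[-0.1,-0.1,-3],[0,0,0]],
    [[-0.1,-0.1,-6],[0,0,0]],
    [[-0.1,-0.1,-9],[0,0,0]],
    [[-0.1,-0.1,-11.5],[0,0,0]],
    [[-0.1,-0.1,-13],[0,0,0]],
    [[-0.1,-0.1,-13.6],[0,0,0]],
    [[-0.1,-0.1,-13.8],[0,0,0]],
    [[-0.1,-0.1,-13.8],[0,0,0]]
  ]
}}

```text
time_s: 20.65
eef_pos: [0.5504, 0.2516, 0.0593]
eef_rot: [[0.005, -1.0, 0.001], [-1.0, -0.005, 0.001], [-0.001, -0.001, -1.0]]
ft_force: [-0.8, 0.3, -0.3]
opening: 0.0873
gripper_force: 0.0
```

{"method": "drive_tool", "body": {
  "plan": [
    [[0,0,0],[0,0,0]],
    [[0,0,0],[0,0,0]],
    [[0,0,0],[0,0,0]],
    [[0,0,0],[0,0,0]],
    [[0,0,0],[0,0,0]],
    [[0,0,0],[0,0,0]]
  ],
  "jaw": 1
}}

```text
time_s: 21.4
eef_pos: [0.55, 0.2514, 0.0588]
eef_rot: [[0.005, -1.0, 0.0], [-1.0, -0.005, 0.0], [-0.0, -0.0, -1.0]]
ft_force: [-0.4, 0.1, 3.5]
opening: 0.0624
gripper_force: 30.0
```

{"method": "drive_tool", "body": {
  "plan": [
    [[0,0,1],[0,0,0]],
    [[0,0,3.5],[0,0,0]],
    [[0,0,7],[0,0,0]],
    [[-0.1,-1,9.5],[0,0,0]],
    [[-0.3,-4,10],[0,0,0]],
    [[-0.5,-8,10],[0,0,0]],
    [[-0.7,-12.5,10],[0,0,0]],
    [[-0.9,-17,10],[0,0,0]]
  ]
}}

```text
time_s: 22.4
eef_pos: [0.5407, 0.0801, 0.159]
eef_rot: [[0.005, -1.0, 0.0], [-1.0, -0.005, 0.0], [-0.0, -0.0, -1.0]]
ft_force: [1.3, -0.0, -0.8]
opening: 0.0622
gripper_force: 30.0
```

{"method": "drive_tool", "body": {
  "plan": [
    [[-0.2,-4.5,0],[0,0,0]],
    [[-0.4,-9,0],[0,0,0]],
    [[-0.6,-13.5,0],[0,0,0]],
    [[-0.8,-18,0],[0,0,0]],
    [[-1,-22.5,0],[0,0,0]],
    [[-1.2,-26.5,0],[0,0,0]],
    [[-1.35,-29,0],[0,0,0]],
    [[-1.35,-29.7,0],[0,0,0]]
  ]
}}

```text
time_s: 23.4
eef_pos: [0.527, -0.2171, 0.1587]
eef_rot: [[0.003, -1.0, -0.0], [-1.0, -0.003, 0.0], [-0.0, 0.0, -1.0]]
ft_force: [0.6, 0.1, -0.9]
opening: 0.0625
gripper_force: 30.0
```

{"method": "drive_tool", "body": {
  "plan": [
    [[0,0,0],[0,0,0]],
    [[0,0,-1],[0,0,0]],
    [[0,0,-3],[0,0,0]],
    [[0,0,-5],[0,0,0]],
    [[0,0,-5],[0,0,0]],
    [[0,0,-5],[0,0,0]]
  ]
}}

```text
time_s: 24.15
eef_pos: [0.5279, -0.2153, 0.109]
eef_rot: [[0.006, -1.0, 0.0], [-1.0, -0.006, -0.0], [0.0, -0.0, -1.0]]
ft_force: [0.5, -0.2, -1.4]
opening: 0.0625
gripper_force: 30.0
```

```bash
python3 - <<'E'
from h import *
s=bot.get_state(); e=s["eef_pos"]; print(e,s["opening"],s["ft_force"])
for n in("scene","side"):
    d=grab(n); A=cloud(d).reshape(-1,3); z=A[:,2]
    P=A[(abs(A[:,1]-e[1])<.045)&(abs(A[:,0]-e[0])<.045)&(z<e[2]+.024)&(z>.09)]; print(n,len(P),np.percentile(P,[1,50,99],axis=0).round(4).tolist())
E
```

```text
[ 0.52789407 -0.21525613  0.10900931] 0.06251664783352137 [ 0.49153958 -0.16096365 -1.41518387]
scene 287 [[0.4855, -0.2455, 0.0977], [0.5202, -0.2273, 0.1096], [0.5555, -0.1982, 0.1324]]
side 348 [[0.4838, -0.245, 0.0965], [0.5281, -0.2014, 0.1196], [0.5713, -0.1835, 0.1328]]
```

{"method": "drive_tool", "body": {
  "plan": [
    [[0,0,-1],[0,0,0]],
    [[0,0,-2],[0,0,0]],
    [[0,0,-2.6],[0,0,0]],
    [[0,0,-2.9],[0,0,0]],
    [[0,0,-3.1],[0,0,0]],
    [[0,0,-3.15],[0,0,0]],
    [[0,0,-3.15],[0,0,0]],
    [[0,0,-3.15],[0,0,0]]
  ]
}}

```text
time_s: 25.25
eef_pos: [0.5274, -0.2157, 0.0778]
eef_rot: [[0.005, -1.0, 0.0], [-1.0, -0.005, -0.0], [0.0, -0.0, -1.0]]
ft_force: [-3.3, 1.6, 6.3]
opening: 0.0623
gripper_force: 30.0
```

{"method": "drive_tool", "body": {
  "plan": [
    [[0,0,0],[0,0,0]],
    [[0,0,0],[0,0,0]],
    [[0,0,0],[0,0,0]],
    [[0,0,0],[0,0,0]],
    [[0,0,0.5],[0,0,0]],
    [[0,0,2.5],[0,0,0]],
    [[0,0,7],[0,0,0]],
    [[0,0,12],[0,0,0]]
  ],
  "jaw": 0
}}

```text
time_s: 26.25
eef_pos: [0.5269, -0.2156, 0.1982]
eef_rot: [[0.005, -1.0, -0.001], [-1.0, -0.005, 0.0], [-0.0, 0.001, -1.0]]
ft_force: [1.9, 0.4, -0.4]
opening: 0.0878
gripper_force: 0.0
```

{"method": "drive_tool", "body": {
  "plan": [
    [[0,4,0],[0,0,0]],
    [[0.4,10,0],[0,0,0]],
    [[0.8,16,0],[0,0,0]],
    [[1.2,22,0],[0,0,0]],
    [[1.6,28,0],[0,0,0]],
    [[2,34,0],[0,0,0]],
    [[2.4,40,0],[0,0,0]],
    [[2.55,45,0],[0,0,0]]
  ]
}}

```text
time_s: 27.25
eef_pos: [0.5529, 0.2367, 0.1975]
eef_rot: [[0.006, -1.0, 0.001], [-1.0, -0.006, 0.0], [-0.0, -0.001, -1.0]]
ft_force: [-0.4, -0.3, -0.2]
opening: 0.0878
gripper_force: 0.0
```

{"method": "drive_tool", "body": {
  "plan": [
    [[0,4,0],[0,0,0]],
    [[0,7.5,0],[0,0,0]],
    [[0,9,0],[0,0,0]],
    [[0,9.35,0],[0,0,0]],
    [[0,9.35,0],[0,0,0]]
  ]
}}

```text
time_s: 27.88
eef_pos: [0.5529, 0.3271, 0.1972]
eef_rot: [[0.005, -1.0, -0.0], [-1.0, -0.005, -0.0], [0.0, 0.0, -1.0]]
ft_force: [-0.3, -0.5, -0.4]
opening: 0.0877
gripper_force: 0.0
```

```bash
python3 w.py .123 .0275 .5535 .329
```

```text
952 rim [0.55263104 0.3277365 ] mid [0.55279686 0.32847066] ext [0.05818953 0.05843715] eef [0.55298242 0.32686079 0.19723934] [-0.99999112 -0.00421397]
```

{"method": "drive_tool", "body": {
  "plan": [
    [[0,0.1,-3],[0,0,0]],
    [[0,0.1,-6],[0,0,0]],
    [[0,0.1,-9],[0,0,0]],
    [[0,0.1,-11.3],[0,0,0]],
    [[0,0.1,-12.3],[0,0,0]],
    [[0,0.1,-12.6],[0,0,0]],
    [[0,0.1,-12.6],[0,0,0]],
    [[0,0.1,-12.6],[0,0,0]]
  ]
}}

```text
time_s: 28.92
eef_pos: [0.5534, 0.3292, 0.0721]
eef_rot: [[0.005, -1.0, 0.001], [-1.0, -0.005, 0.001], [-0.001, -0.001, -1.0]]
ft_force: [-0.0, -0.2, -0.6]
opening: 0.0876
gripper_force: 0.0
```

{"method": "drive_tool", "body": {
  "plan": [
    [[0,0,0],[0,0,0]],
    [[0,0,0],[0,0,0]],
    [[0,0,0],[0,0,0]],
    [[0,0,0],[0,0,0]],
    [[0,0,0],[0,0,0]],
    [[0,0,0],[0,0,0]]
  ],
  "jaw": 1
}}

```text
time_s: 29.68
eef_pos: [0.553, 0.3289, 0.0711]
eef_rot: [[0.005, -1.0, 0.0], [-1.0, -0.005, 0.0], [-0.0, -0.0, -1.0]]
ft_force: [1.3, 0.6, 0.7]
opening: 0.0575
gripper_force: 30.0
```

{"method": "drive_tool", "body": {
  "plan": [
    [[0,0,1],[0,0,0]],
    [[0,0,3.5],[0,0,0]],
    [[0,0,7],[0,0,0]],
    [[-0.1,-1,9.5],[0,0,0]],
    [[-0.3,-4,10],[0,0,0]],
    [[-0.5,-8,10],[0,0,0]],
    [[-0.7,-12.5,10],[0,0,0]],
    [[-1,-17,10],[0,0,0]]
  ]
}}

```text
time_s: 30.68
eef_pos: [0.5417, 0.1563, 0.1704]
eef_rot: [[0.005, -1.0, -0.001], [-1.0, -0.005, -0.001], [0.001, 0.001, -1.0]]
ft_force: [0.1, -0.1, -1.8]
opening: 0.0574
gripper_force: 30.0
```

{"method": "drive_tool", "body": {
  "plan": [
    [[-0.2,-4.5,0],[0,0,0]],
    [[-0.4,-9,0],[0,0,0]],
    [[-0.6,-13.5,0],[0,0,0]],
    [[-0.8,-18,0],[0,0,0]],
    [[-1,-22.5,0],[0,0,0]],
    [[-1.3,-26.5,0],[0,0,0]],
    [[-1.5,-28.6,0],[0,0,0]],
    [[-1.55,-29.1,0],[0,0,0]]
  ]
}}

```text
time_s: 31.68
eef_pos: [0.5258, -0.1339, 0.1705]
eef_rot: [[0.002, -1.0, -0.001], [-1.0, -0.002, 0.0], [-0.0, 0.001, -1.0]]
ft_force: [-0.6, 0.2, -1.4]
opening: 0.0573
gripper_force: 30.0
```

{"method": "drive_tool", "body": {
  "plan": [
    [[0,0,0],[0,0,0]],
    [[0,0,-1],[0,0,0]],
    [[0,0,-3],[0,0,0]],
    [[0,0,-5],[0,0,0]],
    [[0,0,-5],[0,0,0]],
    [[0,0,-5],[0,0,0]]
  ]
}}

```text
time_s: 32.42
eef_pos: [0.5278, -0.1317, 0.1214]
eef_rot: [[0.006, -1.0, 0.0], [-1.0, -0.006, -0.0], [0.0, -0.0, -1.0]]
ft_force: [-0.1, 0.7, -2.0]
opening: 0.0576
gripper_force: 30.0
```

```bash
python3 - <<'E'
from h import *
s=bot.get_state(); e=s["eef_pos"]; print(e,s["opening"],s["ft_force"])
for n in("scene","side"):
    d=grab(n); A=cloud(d).reshape(-1,3); z=A[:,2]
    P=A[(abs(A[:,1]-e[1])<.045)&(abs(A[:,0]-e[0])<.04)&(z<e[2]-.003)&(z>.09)]; print(n,len(P),np.percentile(P,[1,50,99],axis=0).round(4).tolist())
E
```

```text
[ 0.52781362 -0.13174017  0.1214032 ] 0.05760219669051301 [-0.058929    0.66126877 -1.9782777 ]
scene 92 [[0.5052, -0.1584, 0.0976], [0.5385, -0.1511, 0.1092], [0.5532, -0.1097, 0.1179]]
side 102 [[0.5042, -0.13, 0.0961], [0.5267, -0.1091, 0.1085], [0.5561, -0.1033, 0.1173]]
```

{"method": "drive_tool", "body": {
  "plan": [
    [[0,0,-1],[0,0,0]],
    [[0,0,-2],[0,0,0]],
    [[0,0,-2.6],[0,0,0]],
    [[0,0,-2.9],[0,0,0]],
    [[0,0,-3.1],[0,0,0]],
    [[0,0,-3.15],[0,0,0]],
    [[0,0,-3.15],[0,0,0]],
    [[0,0,-3.15],[0,0,0]]
  ]
}}

```text
time_s: 33.52
eef_pos: [0.5276, -0.1322, 0.0901]
eef_rot: [[0.005, -1.0, 0.001], [-1.0, -0.005, -0.0], [0.0, -0.001, -1.0]]
ft_force: [-1.6, 0.9, 5.9]
opening: 0.0576
gripper_force: 29.9
```

Contact. I'll release, back off and check everything.

{"method": "drive_tool", "body": {
  "plan": [
    [[0,0,0],[0,0,0]],
    [[0,0,0],[0,0,0]],
    [[0,0,0],[0,0,0]],
    [[0,0,0],[0,0,0]],
    [[0,0,0.5],[0,0,0]],
    [[0,0,2.5],[0,0,0]],
    [[0,0,7],[0,0,0]],
    [[0,0,12],[0,0,0]]
  ],
  "jaw": 0
}}

```text
time_s: 34.52
eef_pos: [0.5269, -0.1322, 0.2107]
eef_rot: [[0.005, -1.0, -0.001], [-1.0, -0.005, -0.0], [0.0, 0.001, -1.0]]
ft_force: [2.1, -0.6, -0.5]
opening: 0.0877
gripper_force: 0.0
```

{"method": "drive_tool", "body": {
  "plan": [
    [[0,4,0],[0,0,0]],
    [[0,10,0],[0,0,0]],
    [[0,16,0],[0,0,0]],
    [[0,22,0],[0,0,0]],
    [[0,26,0],[0,0,0]],
    [[0,28,0],[0,0,0]],
    [[0,28,0],[0,0,0]]
  ]
}}

```text
time_s: 35.4
eef_pos: [0.5274, 0.1487, 0.2096]
eef_rot: [[0.007, -1.0, -0.0], [-1.0, -0.007, -0.0], [0.0, 0.0, -1.0]]
ft_force: [0.4, -1.3, -0.3]
opening: 0.0878
gripper_force: 0.0
```

```bash
python3 - <<'E'
from h import *
from scipy.optimize import least_squares
gs=[grab("scene"),grab("side")]; save(gs[0],"pics/fin.png")
C=[cloud(g).reshape(-1,3) for g in gs]
for nm,zt,R,x,y in(("tumbler",.142,.0275,.5275,-.1322),("ramekin",.104,.029,.5274,-.2157),("bottle",.160,.0125,.5222,-.3034),("planter",.126,0,.5192,-.3858)):
  for A in C:
    P=A[(abs(A[:,2]-zt)<.003)&(np.hypot(A[:,0]-x,A[:,1]-y)<.043)][:,:2]
    if R: c=least_squares(lambda c:np.hypot(*(P-c).T)-R,[x,y],loss="soft_l1",f_scale=.001).x
    else: c=np.array(cv2.minAreaRect(P.astype(np.float32))[0])
    print(nm,len(P),"off mm",((c-[x,y])*1000).round(1))
E
```

```text
tumbler 138 off mm [ 0.2 -0. ]
tumbler 25 off mm [0.2 0.9]
ramekin 150 off mm [0.2 0.2]
ramekin 0 off mm [0. 0.]
bottle 135 off mm [-0.5 -0. ]
bottle 25 off mm [ 1.2 -1.6]
planter 272 off mm [ 0.2 -0.7]
planter 34 off mm [-11.1  -5.6]
```

View pics/fin.png

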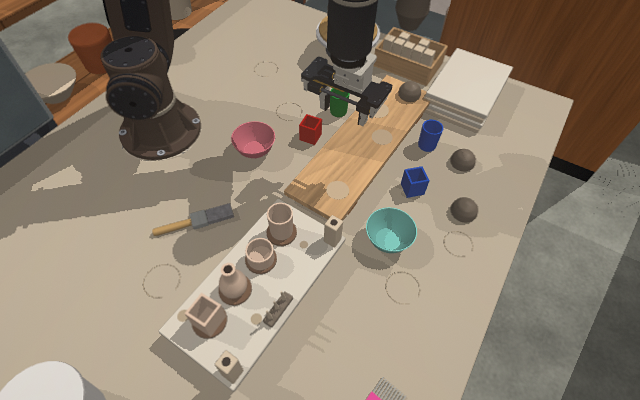

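All four pots stand centred on their discs: tumbler (281,222), ramekin (261,254), bottle (235,284) and planter (206,316). The cone pack at (278,308) hasn't moved. The side view's planter offset (-11, -6 mm) comes from only 34 points because the planter is partly hidden there. The scene view, with 272 points, puts it within 1 mm.

```bash
python3 -c "
from rig import bot
print(bot.hand_in())"
```

```text
the job is handed in; nothing more can be done
None
```

I handed the job in: tumbler, ramekin, bottle and planter stand in their original left-to-right order, each within about 2 mm of its disc's centre by camera; the arm finished at about 35 s, and the hand-in returned no verdict.

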